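Lock the studio tool chest

ROBOT

A 6-joint arm with a two-finger parallel gripper is mounted at the origin on the work surface. World frame = base frame: x ahead of the robot, y to its left, z up, the work surface at z = 0. Lengths are in m, angles in rad, forces in N, time in s.
With the tool pointing down it reaches from about 0.425 to 0.95 m from the base axis. Payload 3.5 kg.
Tool frame: the origin (TCP) lies midway between the tips of the shut fingers; the grasp point (between the pads) lies 19 mm behind it; x points along the fingers, y is the direction in which the jaws open and shut, and the axes are right-handed (so a half turn about x gives the same grasp; the last joint's range is limited). The gripper opens to 85 mm and grips with 20 to 120 N. Pads are 22 mm wide; open, the fingers measure 114 mm over their backs; the gripper's body (76 mm by 85 mm) begins 54 mm behind the grasp point. The pads swing forward as they close: fully open they stand 13 mm farther back than shut.
Start: joints at [-1.407, 0.286, 1.577, -0, 1.279, -0.15], TCP at [0.208, -0.642, 0.231] pointing down, gripper open.
Joint ranges: [-2.77, 2.77], [-0.9, 2.22], [0.21, 2.48], [-1.53, 4.67], [0.24, 2.81], [-2.84, 2.84]. Speed limits (rad/s): [2.79, 2.79, 3.14, 3.14, 3.14, 3.14].

INTERFACE

Orientations are given as a unit quaternion [x, y, z, w].
In Python, from plant import sensors, optics, ctrl gives the robot as it stands.
- The arm moves only by the tool arm_command, never from a script. Its argument "increments" is a list that holds one entry, the list of rows, each a list of 4 numbers: the shift along the tool's x, y, z in cm, then the turn about the tool's x in rad. A call has 1 to 20 rows; each row shifts and turns the commanded pose from where the row before left it, along the tool's axes as they then stand; what a row does not reach is not made up. A row lasts 1/8 s, in which the tool goes at most 62.5 mm and 10.7 degrees, less where a joint would pass 70% of its speed; a pose out of reach is approached as far as the arm can. A call with a gripper value outside its range is refused whole. "grip" is the finger opening in cm, from 0 to 8.54, set as the call begins (left out, the last holds). The fingers move at their own pace and stop on an object; "grip_force" is the grip in N (left out, the last holds). Time passes only in rows, so rows that do not move let the fingers close. It gives the time, the measured TCP pose, the force and the opening at its end, in the units of the state.
- sensors.get_state(): the state, without advancing time (a new reading comes with each control period).
- optics.read_camera(name): name is "scene" or "top" or "wrist"; returns the picture (480x640x3 uint8, blue, green, red); there is no depth.
- optics.camera_model(name): a dict with "camera_matrix" (3x3 intrinsics, pixels), "world_from_camera" (4x4, takes a point from camera to world coordinates); the wrist camera has in their place "mount" (4x4, takes a point from camera to tool coordinates, whose origin is the TCP and whose axes are the tool frame's). Camera axes: x right, y up, looking along -z (the intrinsics and any distortion apply to the point x, -y, -z); pixel columns grow to the right and rows downward; lengths in m; the calibration is good to about 2 mm. A picture is of the moment at which its call begins: read the wrist's pose just before it. camera_model takes no time and is no camera call.
- ctrl.sign_off(): hands the job in, once; it reports no verdict.
Trained networks look in the newest picture that a camera, given by its name, has taken for a name from the list of things; names that differ only in an ending like _2 or _b are one class to them, and where a whole thing is asked for, a point or a joint stands for the part that bears it (a point fixed in the world has none). Each returns a list of dicts, best first, with "conf" (0 to 1); they miss things now and then, are a little off and sometimes report something else, mostly with a low value. They report only what shows in the picture. A call takes as long as a camera call.
- optics.boxes_of(camera, query): "at" ([row, column] in pixels, amid what is visible of it).
- optics.place_of(camera, query): "at" ([row, column] in pixels: a listed point, or the origin of a listed thing).
The state is a dict: "time": time; "qpos": joint angles; "dq": joint speeds; "joint_efforts": joint torques, N m; "eef_pos": TCP position; "tcp_rot": TCP orientation; "contact_force": force on the tool from outside, world axes, zero at the start; "wrist_torque": the same for the moment, N m; "opening": opening from 0.0 (shut) to 1.0 (fully open).
Only numpy, scipy, OpenCV 4.12 (cv2) and the standard library are available. Lean on these libraries where they do the work, as an engineer would, in place of code of your own. Each camera call takes 0.05 s, during which the arm holds its last target.

TASK

Lock the big grey tool chest on the pottery table: turn the key in its lid lock clockwise (seen from above) until the steel tongue has swung fully home under the keeper on the lid, then turn the key back until its head points straight at the keeper, so that the tongue stays home, and let go. Do not touch the smaller cash box, which has the same lock.

Things in the scene. Friction and masses are not known exactly. Their poses are not given: they have to be found in the camera images.
- chest_lock (a point): Lock of the big fixed tool chest (grey steel, 200 deep x 280 wide x 110 mm high). Point on the lock's vertical axis at the chest's top, 30 mm behind its front edge, midway. x axis: level, from lock to keeper; z up. Keeper: steel hook bracket on the lid, 24 mm high, 38 to 56 mm from the axis. A pot and a clay lump on the lid: 70 mm or more from the axis, under 60 mm high
- chest_key_head (a point): Centre of the chest key's head, an upright black block 34 wide (its x) x 9 thick (its y) x 30 mm high, on the lock axis, 55 mm above the chest top. It only turns. Turns freely 0.45 rad either way from the tongue's direction, then carries the tongue (0.15 N m): tongue home = key 0.45 clockwise of the lock's x. Turned back to it, the tongue stays. Starts 0.15 to 0.95 anticlockwise
- chest_tongue (a joint): Angle of the chest's locking tongue (rad), a steel bar 55 x 13 x 5 mm turning on the lock axis under the key, 11 to 17 mm above the chest's top. 0 = fully home: along the lock's x axis, under the keeper, against its stop. Negative = anticlockwise, out of the keeper; -0.9 to -0.55 at the start. It stays where it is left
- cash_box: The smaller fixed grey cash box (150 deep x 190 wide x 80 mm high) with the same kind of lock and key, the key's top at 150 mm: not to be touched. It stands left or right of the chest. Origin at the centre of its underside, x axis from front to back

How it is judged:
On the way, in this order (a step that is already met when the one before it is completed fails the run):
1. the chest's tongue is swung home under the keeper (within 0.17 rad of the stop) (value of joint chest_tongue above -0.17 rad), for 0.1 s.
2. the key is turned back to point at the keeper (within 0.23 rad) (angle between the x axis of chest_key_head and the x axis of chest_lock, either way round below 0.23 rad), for 0.1 s.
At the end, for the whole second after the job is handed in: The chest's tongue is home under the keeper (within 0.17 rad of its stop) and the key's head points along the line from lock to keeper within 0.23 rad (value of joint chest_tongue above -0.17 rad and angle between the x axis of chest_key_head and the x axis of chest_lock, either way round below 0.23 rad); the robot touches nothing.
It fails at once if the robot touches the cash box, its key or its tongue (contact force between any of the fingers, the arm and cash_box above 1 N).
It also fails if it takes over 32 s, if anything falls off the work surface, if the arm or the gripper's body presses on something with over 40 N, if the wrist force passes 120 N, or if a joint passes its speed limit or range.

## Working session

There is one attempt and no reset: what is moved stays moved. The work goes in short steps, Python scripts to look and compute and a tool call to move; the robot and the scene stay as the last step left them, time stands still between calls to the robot, and variables do not carry over. Pictures are saved under pics/ and viewed, and the job is handed in when it is done.

Besides the shell and the picture viewer there is one more tool, called after ">>>" by a JSON object that holds its "api" and its "payload", one argument or row to a line. arm_command: Moves the arm, as the interface text tells. Its arguments: {"type":"object","properties":{"increments":{"type":"array","items":{"type":"array","items":{"type":"array","items":{"type":"number"}}}},"grip":{"type":"number"},"grip_force":{"type":"number"}},"required":["increments"]}

```bash
ls; mkdir -p pics; cat > h.py <<'E'
import numpy as np, cv2
from plant import sensors, optics, ctrl
from scipy.spatial.transform import Rotation as R
def snap(name,fn):
    s=sensors.get_state(); im=optics.read_camera(name); cv2.imwrite('pics/'+fn,im); return s,im
def cam(name,s=None):
    m=optics.camera_model(name); K=np.array(m['camera_matrix'])
    if 'mount' in m:
        T=np.eye(4);T[:3,:3]=R.from_quat(s['tcp_rot']).as_matrix();T[:3,3]=s['eef_pos']
        W=T@np.array(m['mount'])
    else: W=np.array(m['world_from_camera'])
    return K,W,m
def ray(name,rc,s=None):
    K,W,m=cam(name,s)
    d=m.get('distortion',None); d=None if d is None else np.array(d,float)
    p=cv2.undistortPoints(np.array([[[rc[1],rc[0]]]],float),K,d)[0,0]
    v=W[:3,:3]@np.array([p[0],-p[1],-1.]); return W[:3,3],v
def at_z(name,rc,z,s=None):
    o,v=ray(name,rc,s); return o+v*(z-o[2])/v[2]
def proj(name,P,s=None):
    K,W,m=cam(name,s); c=(np.linalg.inv(W)@np.r_[P,1])[:3]
    q=K@np.array([c[0],-c[1],-c[2]]); return q[1]/q[2],q[0]/q[2]
E
python3 - <<'E'
from h import *
for n in ['scene','top','wrist']:
    s,im=snap(n,n+'1.png')
    m=optics.camera_model(n); print(n,m.keys(),m)
    for q in ['chest_lock','chest_key_head','chest_tongue','cash_box']:
        print(q,'P',optics.place_of(n,q)[:3],'B',optics.boxes_of(n,q)[:3])
print(sensors.get_state())
E
```

```text
pics
scene dict_keys(['camera_matrix', 'world_from_camera']) {'camera_matrix': array([[435.10744626,   0.        , 329.71646636],
       [  0.        , 435.10744626, 240.96001361],
       [  0.        ,   0.        ,   1.        ]]), 'world_from_camera': array([[ 0.79088346, -0.44575625,  0.41929072,  0.88176433],
       [ 0.61192674,  0.56820338, -0.55017324, -0.38031937],
       [ 0.00700076,  0.69169812,  0.72215282,  0.60531794],
       [ 0.        ,  0.        ,  0.        ,  1.        ]])}
chest_lock P [{'at': [155.3, 366.6], 'conf': 0.96}] B [{'at': [176.6, 392.6], 'conf': 0.8}]
chest_key_head P [{'at': [128.6, 368.0], 'conf': 0.54}] B [{'at': [130.1, 367.8], 'conf': 0.66}]Traceback (most recent call last):
  File "<stdin>", line 6, in <module>
ValueError: it knows: cash_box, chest_key_head, chest_lock
```

```bash
python3 - <<'E'
from h import *
for n in ['scene','top','wrist']:
    s,im=snap(n,n+'1.png')
    m=optics.camera_model(n); print(n,m if n!='scene' else '')
    for q in ['chest_lock','chest_key_head','cash_box']:
        P=optics.place_of(n,q)[:3]
        print(q,'P',P,'B',optics.boxes_of(n,q)[:2])
        for p in P: print(at_z(n,p['at'],{'chest_lock':.11,'chest_key_head':.165,'cash_box':0}[q],s))
print(sensors.get_state())
E
```

```text
scene 
chest_lock P [{'at': [155.8, 367.1], 'conf': 0.74}] B [{'at': [179.0, 396.0], 'conf': 0.63}]
[0.51115835 0.22297983 0.11      ]
chest_key_head P [{'at': [128.4, 367.1], 'conf': 0.87}] B [{'at': [129.8, 367.1], 'conf': 0.59}]
[0.50308477 0.22807769 0.165     ]
cash_box P [{'at': [379.0, 258.9], 'conf': 0.58}] B [{'at': [365.6, 249.8], 'conf': 0.67}]
[ 0.62069637 -0.20675525  0.        ]
top {'camera_matrix': array([[571.13690456,   0.        , 322.43914496],
       [  0.        , 571.13690456, 238.37474476],
       [  0.        ,   0.        ,   1.        ]]), 'world_from_camera': array([[-0.02232476,  0.99688112, -0.07569434,  0.51090012],
       [-0.99971761, -0.02287666, -0.00643183, -0.02491772],
       [-0.0081434 ,  0.07552938,  0.99711032,  0.94608017],
       [ 0.        ,  0.        ,  0.        ,  1.        ]])}
chest_lock P [{'at': [288.6, 152.5], 'conf': 0.93}, {'at': [213.1, 432.3], 'conf': 0.5}] B [{'at': [252.5, 158.3], 'conf': 0.76}]
[0.50645154 0.2305038  0.11      ]
[ 0.60793302 -0.18189755  0.11      ]
chest_key_head P [{'at': [289.2, 144.0], 'conf': 0.69}] B
[... 759 characters left out ...]
key_head P [] B []
cash_box P [] B []
{'time': 1.3, 'qpos': array([-1.40698427e+00,  2.86335852e-01,  1.57666108e+00, -2.16615239e-05,
        1.27860932e+00, -1.49986466e-01]), 'dq': array([-0.00167928, -0.00204981, -0.00048436, -0.00035243,  0.00053874,
       -0.00146104]), 'joint_efforts': array([-5.53529480e-04, -4.05963778e+01, -2.92932540e+01, -1.19862989e-04,
        7.16904506e-04,  4.54623134e-06]), 'eef_pos': array([ 0.20838662, -0.64202734,  0.23132204]), 'tcp_rot': array([-0.69841335, -0.11049683,  0.69842809, -0.11048732]), 'contact_force': array([0.55625763, 0.20045988, 0.16647505]), 'wrist_torque': array([ 0.00417565,  0.02057306, -0.02597646]), 'opening': 1.0024223271629171}
```

View pics/scene1.png

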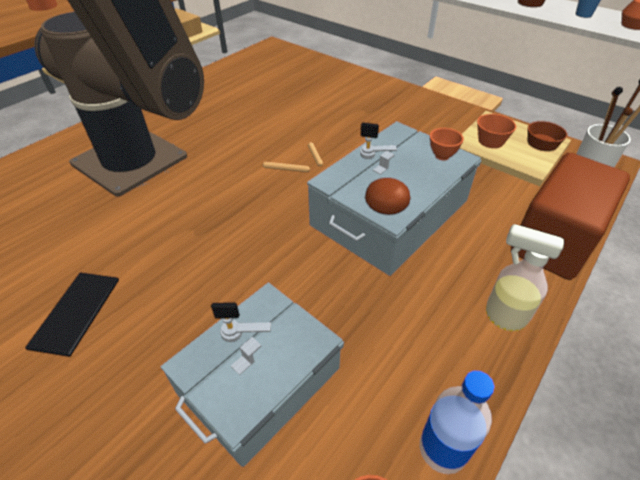

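View pics/top1.png

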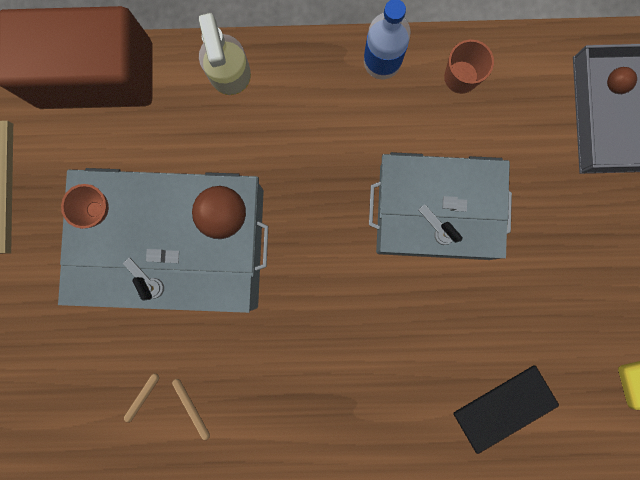

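View pics/wrist1.png

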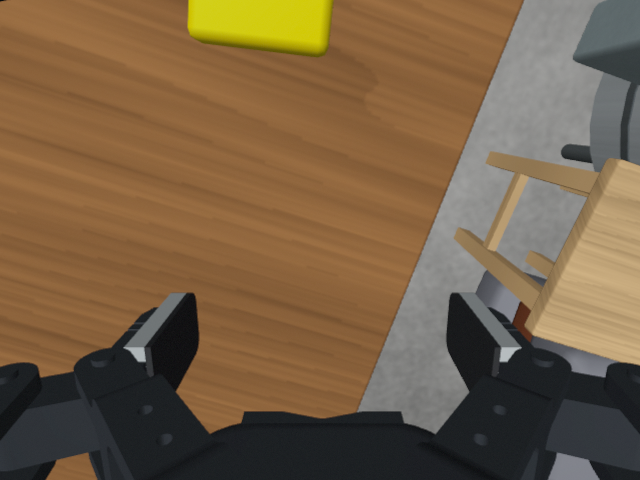

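```bash
python3 - <<'E'
from h import *
im=cv2.imread('pics/top1.png'); c=im[220:320,90:220]; cv2.imwrite('pics/c1.png',cv2.resize(c,None,fx=6,fy=6,interpolation=cv2.INTER_CUBIC))
im=cv2.imread('pics/scene1.png'); c=im[110:190,330:430]; cv2.imwrite('pics/c2.png',cv2.resize(c,None,fx=7,fy=7,interpolation=cv2.INTER_CUBIC))
E
```

```text
(no output)
```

View pics/c1.png

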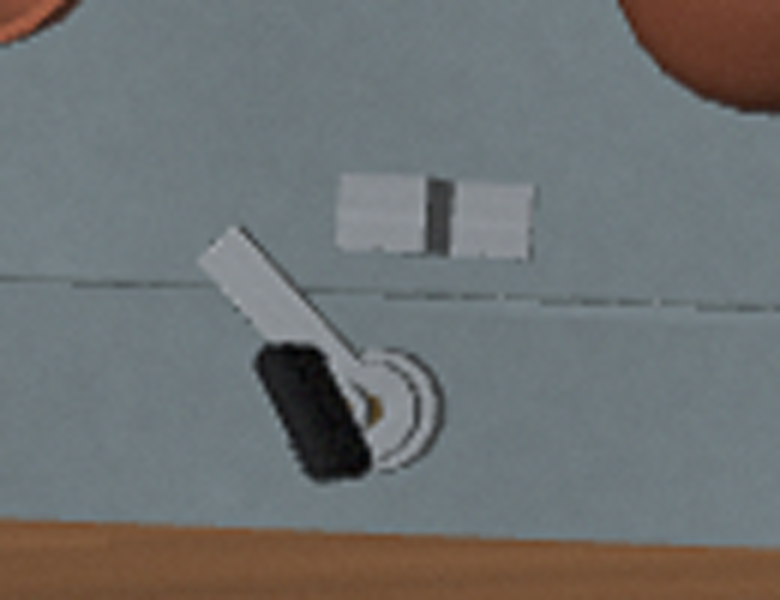

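View pics/c2.png

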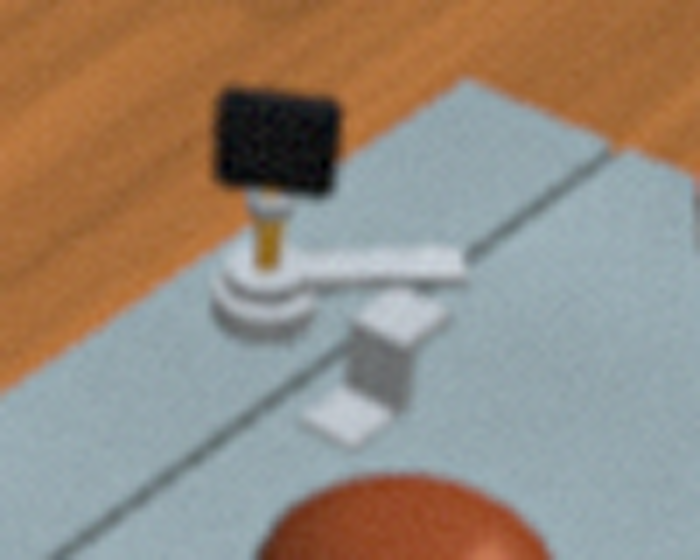

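```bash
python3 - <<'E'
from h import *
def P(x,y,z): return at_z('top',(220+(y+.5)/6-.5,90+(x+.5)/6-.5),z)
def ang(a,b): d=b-a; return np.arctan2(d[1],d[0])
fl,fr=P(0,518,.11),P(780,547,.11); sl,sr=P(0,278,.11),P(780,310,.11)
print('yaw from front',ang(fr,fl)-np.pi/2,'seam',ang(sr,sl)-np.pi/2)
n=np.array(ang(fr,fl)-np.pi/2)
print('ring',P(390,410,.117),'front',fl,fr)
print('tongue', ang(P(322,398,.125),P(217,243,.125)),ang(P(360,355,.127),P(238,225,.127)))
print('key edges', ang(P(372,465,.18),P(322,345,.18)),ang(P(308,475,.18),P(258,360,.18)),'centre',P(315,412,.18))
print('keeper top', P(385,212,.134))
# scene check
for a,z in [((280,140),.165),((262,290),.117)]:
  print('scene',at_z('scene',(110+a[1]/7,330+a[0]/7),z))
E
```

```text
yaw from front -0.058758035924369345 seam -0.06333225408361498
ring [0.50740869 0.22533844 0.117     ] front [0.48330633 0.32255426 0.11      ] [0.47213148 0.13258899 0.11      ]
tongue 0.5919402098713406 0.7457891185841253
key edges 0.39421919275702216 0.41068780976759467 centre [0.50760224 0.22310606 0.18      ]
keeper top [0.55441283 0.22139451 0.134     ]
scene [0.51040128 0.22689761 0.165     ]
scene [0.50873682 0.22679754 0.117     ]
```

```bash
cat >> h.py <<'E'
def info(s):
    M=R.from_quat(s['tcp_rot']).as_matrix()
    print('t',round(s['time'],2),'pos',s['eef_pos'].round(4),'yaw y',round(np.arctan2(M[1,1],M[0,1]),4),'xz',M[:,0].round(4),'q',s['qpos'].round(3),'F',np.round(s['contact_force'],1),'Mz',round(s['wrist_torque'][2],3),'op',round(s['opening'],3))
    return M
def shift(s,target):
    M=info(s); print('shift cm',(M.T@(np.array(target)-s['eef_pos'])*100).round(2))
E
python3 - <<'E'
from h import *
s=sensors.get_state(); 
shift(s,(.36,-.42,.27)); M=R.from_quat(s['tcp_rot']).as_matrix()
print(M.round(3)); print('2',(M.T@np.array([.13,.645,0])*100).round(2))
E
```

```text
t 1.3 pos [ 0.2084 -0.642   0.2313] yaw y -1.257 xz [-0.  0. -1.] q [-1.407  0.286  1.577 -0.     1.279 -0.15 ] F [0.6 0.2 0.2] Mz -0.026 op 1.002
shift cm [ -3.87 -16.44 -21.27]
[[-0.     0.309 -0.951]
 [ 0.    -0.951 -0.309]
 [-1.    -0.     0.   ]]
2 [  0.   -57.34 -32.28]
```

>>> {"api": "arm_command", "payload": {
  "increments": [
    [[-0.65,-2.75,-3.55,0],[-0.65,-2.75,-3.55,0],[-0.65,-2.75,-3.55,0],[-0.65,-2.75,-3.55,0],[-0.65,-2.75,-3.55,0],[-0.65,-2.75,-3.55,0],[0,-4.4,-2.5,0],[0,-4.4,-2.5,0],[0,-4.4,-2.5,0],[0,-4.4,-2.5,0],[0,-4.4,-2.5,0],[0,-4.4,-2.5,0],[0,-4.4,-2.5,0],[0,-4.4,-2.5,0],[0,-4.4,-2.5,0],[0,-4.4,-2.5,0],[0,-4.4,-2.5,0],[0,-4.4,-2.5,-0.09],[0,-4.4,-2.5,0],[0,0,0,0]]
  ],
  "grip": 6
}}

```text
time: 3.8
eef_pos: [0.4878, 0.2285, 0.2702]
tcp_rot: [-0.692, -0.144, 0.692, -0.143]
contact_force: [-0.6, -0.2, -0.4]
opening: 0.702
```

```bash
python3 - <<'E'
from h import *
s,im=snap('wrist','w2.png'); shift(s,(.508,.225,.22))
for q in ['chest_lock','chest_key_head']:
    P=optics.place_of('wrist',q)[:2]; print(q,P)
    for p in P: print(at_z('wrist',p['at'],{'chest_lock':.11,'chest_key_head':.165}[q],s))
print(proj('wrist',(.508,.225,.165),s))
E
```

```text
t 3.8 pos [0.4878 0.2285 0.2702] yaw y -1.1624 xz [-2.e-04  4.e-04 -1.e+00] q [ 0.249 -0.045  1.869  0.     1.318  1.412] F [-0.6 -0.2 -0.4] Mz -0.053 op 0.702
shift cm [ 5.02  1.13 -1.71]
chest_lock [{'at': [187.9, 333.3], 'conf': 0.78}]
[0.50613993 0.22683896 0.11      ]
chest_key_head [{'at': [199.9, 339.1], 'conf': 0.91}]
[0.50857434 0.22566777 0.165     ]
(np.float64(201.18846934259275), np.float64(339.720503735838))
```

View pics/w2.png

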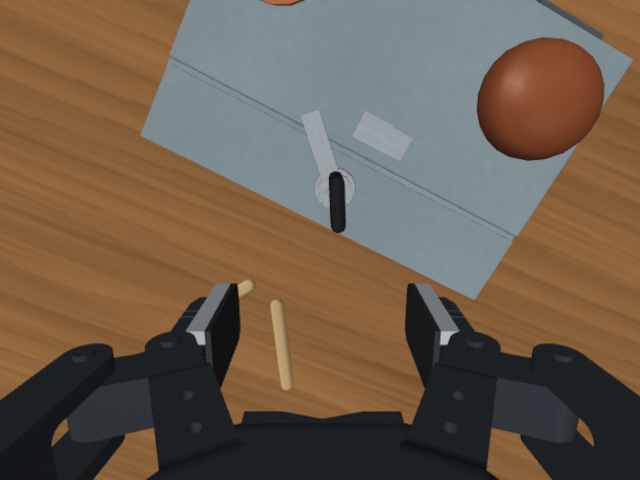

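```bash
python3 - <<'E'
from h import *
s=sensors.get_state()
def A(p,q,z):
    a=at_z('wrist',p,z,s);b=at_z('wrist',q,z,s);d=b-a;return np.arctan2(d[1],d[0])
print('seam',A((238,515),(57,170),.11)-np.pi/2,'front',A((299,475),(135,142),.11)-np.pi/2)
print('key',A((228,338),(176,336),.18),'tongue',A((180,329),(112,311),.127))
print('ring',at_z('wrist',(188,335),.117,s),'keeper',at_z('wrist',(136,382),.134,s))
shift(s,(.508,.2255,.148))
E
```

```text
seam -0.06898126946229399 front -0.06581779241872487
key 0.4517574208729005 tongue 0.6665874071705715
ring [0.50771368 0.22292214 0.117     ] keeper [0.55360615 0.21003931 0.134     ]
t 3.95 pos [0.488  0.2253 0.2702] yaw y -1.1671 xz [-2.e-04 -5.e-04 -1.e+00] q [ 0.244 -0.048  1.871 -0.     1.318  1.411] F [0.  0.3 0. ] Mz 0.043 op 0.705
shift cm [12.22  0.77 -1.85]
```

>>> {"api": "arm_command", "payload": {
  "increments": [
    [[2,0.2,-0.5,0],[3,0.3,-0.7,0],[3,0.3,-0.65,0],[0,0,0,0],[0,0,0,0],[0,0,0,0]]
  ]
}}

```text
time: 4.7
eef_pos: [0.5091, 0.2257, 0.192]
tcp_rot: [0.694, 0.142, -0.692, 0.142]
contact_force: [-0.4, -0.5, 0.7]
opening: 0.702
```

```bash
python3 - <<'E'
from h import *
s,im=snap('wrist','w3.png'); shift(s,(.508,.2257,.148))
for q in ['chest_lock','chest_key_head']:
    P=optics.place_of('wrist',q)[:2]; print(q,P)
    for p in P: print(at_z('wrist',p['at'],{'chest_lock':.11,'chest_key_head':.165}[q],s))
print(proj('wrist',(.508,.2257,.165),s))
E
```

```text
t 4.7 pos [0.5091 0.2257 0.192 ] yaw y -1.1673 xz [ 2.8e-03  6.0e-04 -1.0e+00] q [ 0.235  0.062  1.908 -0.     1.169  1.402] F [-0.4 -0.5  0.7] Mz -0.023 op 0.702
shift cm [ 4.4  -0.05  0.11]
chest_lock [{'at': [244.6, 315.5], 'conf': 0.61}]
[0.50512818 0.22733235 0.11      ]
chest_key_head [{'at': [274.8, 314.8], 'conf': 0.72}]
[0.50817551 0.22812068 0.165     ]
(np.float64(277.1988017154474), np.float64(319.7679182017663))
```

View pics/w3.png

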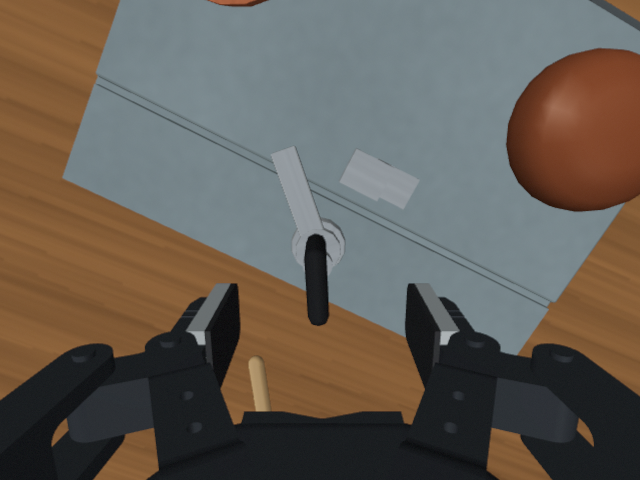

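>>> {"api": "arm_command", "payload": {
  "increments": [
    [[1,-0.2,0.1,0],[1.8,0,0,0],[1.5,0,0,0],[0,0,0,0],[0,0,0,0]]
  ]
}}

```text
time: 5.48
eef_pos: [0.5067, 0.2272, 0.1472]
tcp_rot: [-0.693, -0.142, 0.693, -0.142]
contact_force: [0.6, 0.3, -0.3]
opening: 0.706
```

```bash
python3 - <<'E'
from h import *
s,im=snap('wrist','w4.png'); info(s)
E
```

```text
t 5.47 pos [0.5067 0.2272 0.1472] yaw y -1.167 xz [-1.e-04 -0.e+00 -1.e+00] q [ 0.239  0.11   1.944 -0.     1.088  1.406] F [ 0.6  0.3 -0.3] Mz -0.01 op 0.706
```

View pics/w4.png

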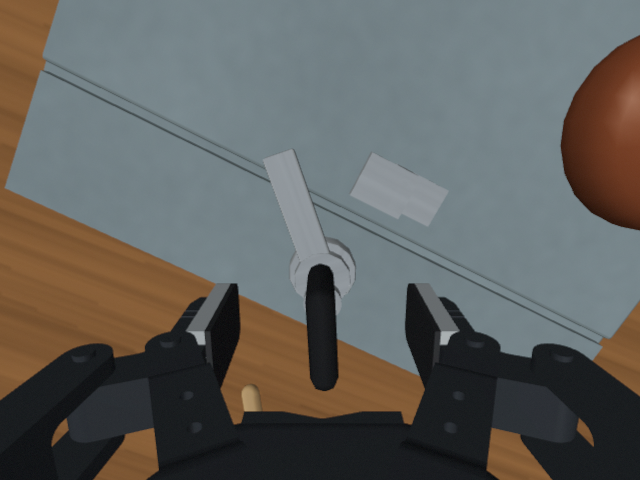

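>>> {"api": "arm_command", "payload": {
  "increments": [
    [[0,0,0,0],[0,0,0,0],[0,0,0,0],[0,0,0,0],[0,0,0,0],[0,0,0,0],[0,0,0,0]]
  ],
  "grip": 0,
  "grip_force": 35
}}

```text
time: 6.4
eef_pos: [0.5068, 0.2272, 0.1477]
tcp_rot: [0.693, 0.142, -0.693, 0.142]
contact_force: [-0.1, 0.5, 2.3]
opening: 0.096
```

```bash
python3 - <<'E'
from h import *
s,im=snap('wrist','w5.png'); info(s)
E
```

```text
t 6.4 pos [0.5068 0.2272 0.1477] yaw y -1.167 xz [ 5.e-04  3.e-04 -1.e+00] q [0.239 0.109 1.944 0.    1.088 1.406] F [-0.1  0.5  2.3] Mz -0.011 op 0.096
```

View pics/w5.png

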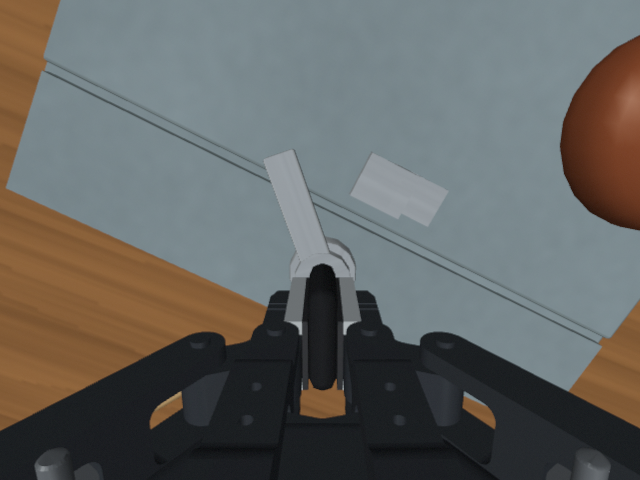

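>>> {"api": "arm_command", "payload": {
  "increments": [
    [[0,0,0,0.1],[0,0,0,0.1],[0,0,0,0.1],[0,0,0,0.1],[0,0,0,0.1],[0,0,0,0.1],[0,0,0,0.1],[0,0,0,0.1],[0,0,0,0.08],[0,0,0,0],[0,0,0,0]]
  ]
}}

```text
time: 7.82
eef_pos: [0.5068, 0.2274, 0.1477]
tcp_rot: [0.687, -0.166, -0.687, -0.167]
contact_force: [-2.0, 1.2, 3.9]
opening: 0.097
```

```bash
python3 - <<'E'
from h import *
s,im=snap('wrist','w6.png'); info(s);snap('top','t6.png')
E
```

```text
t 7.83 pos [0.5068 0.2274 0.1477] yaw y -2.046 xz [ 5.e-04  5.e-04 -1.e+00] q [0.239 0.109 1.944 0.    1.088 2.285] F [-2.   1.2  3.9] Mz -0.011 op 0.097
```

View pics/w6.png

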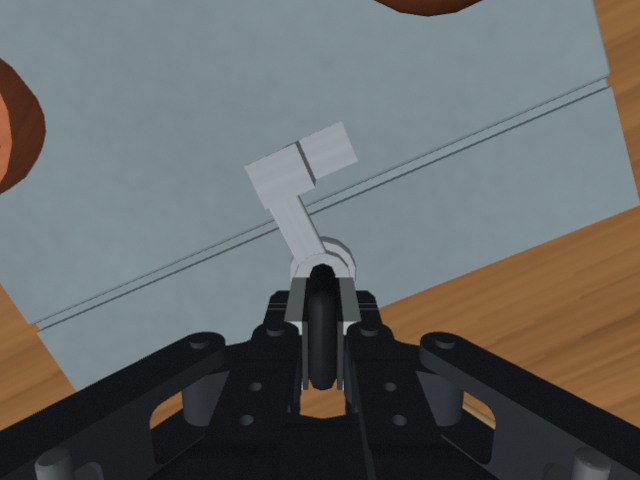

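>>> {"api": "arm_command", "payload": {
  "increments": [
    [[0,0,0,0.04],[0,0,0,0.04],[0,0,0,0.03],[0,0,0,0],[0,0,0,0]]
  ]
}}

```text
time: 8.55
eef_pos: [0.5068, 0.2273, 0.1478]
tcp_rot: [0.678, -0.203, -0.677, -0.203]
contact_force: [-1.7, 0.3, 5.1]
opening: 0.099
```

```bash
python3 - <<'E'
from h import *
s,im=snap('wrist','w7.png'); M=info(s); print(s['wrist_torque'])
def A(p,q,z):
    a=at_z('wrist',p,z,s);b=at_z('wrist',q,z,s);d=b-a;return np.arctan2(d[1],d[0])
cv2.imwrite('pics/w7c.png',cv2.resize(im[100:300,220:400],None,fx=3,fy=3,interpolation=cv2.INTER_CUBIC))
E
```

```text
t 8.55 pos [0.5068 0.2273 0.1478] yaw y -2.1529 xz [ 1.e-03 -5.e-04 -1.e+00] q [ 2.390e-01  1.090e-01  1.944e+00 -1.000e-03  1.088e+00  2.393e+00] F [-1.7  0.3  5.1] Mz 1.228 op 0.099
[0.36617051 0.20948983 1.22848419]
```

View pics/w7c.png

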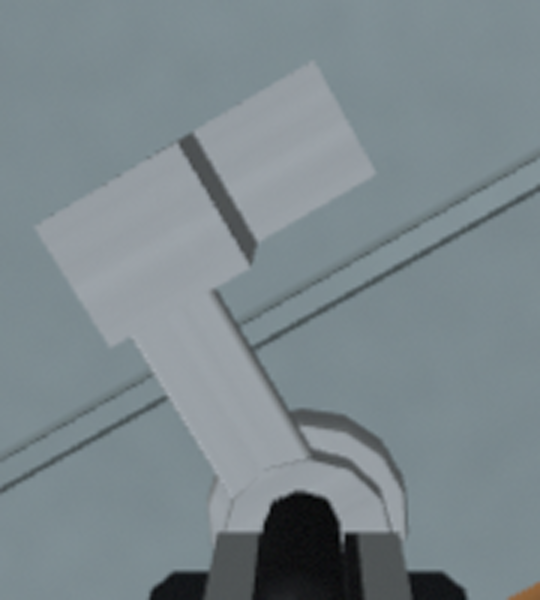

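>>> {"api": "arm_command", "payload": {
  "increments": [
    [[0,0,0,-0.1],[0,0,0,-0.1],[0,0,0,-0.1],[0,0,0,-0.1],[0,0,0,-0.09],[0,0,0,0],[0,0,0,0]]
  ]
}}

```text
time: 9.48
eef_pos: [0.5068, 0.2273, 0.1477]
tcp_rot: [0.706, -0.035, -0.706, -0.035]
contact_force: [-0.7, 2.2, 5.2]
opening: 0.098
```

```bash
python3 - <<'E'
from h import *
s,im=snap('wrist','w8.png'); M=info(s); print(s['wrist_torque'])
E
```

```text
t 9.47 pos [0.5068 0.2273 0.1477] yaw y -1.6697 xz [ 3.e-04  1.e-03 -1.e+00] q [2.380e-01 1.090e-01 1.944e+00 1.000e-03 1.088e+00 1.908e+00] F [-0.7  2.2  5.2] Mz 0.055 op 0.098
[0.21602977 0.19445418 0.05526318]
```

View pics/w8.png

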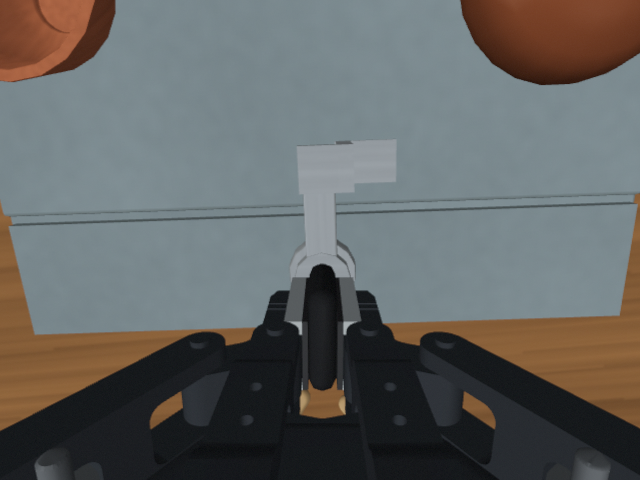

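>>> {"api": "arm_command", "payload": {
  "increments": [
    [[0,0,0,0],[0,0,0,0],[0,0,0,0],[0,0,0,0],[0,0,0,0]]
  ],
  "grip": 5
}}

```text
time: 10.15
eef_pos: [0.5066, 0.2271, 0.1472]
tcp_rot: [-0.706, 0.034, 0.706, 0.034]
contact_force: [-0.3, -0.1, -0.0]
opening: 0.587
```

>>> {"api": "arm_command", "payload": {
  "increments": [
    [[-1,0,0,0],[-2,0,0,0],[-3,0,0,0],[-3,0,0,0],[-2,0,0,0],[-1,0,0,0],[0,0,0,0],[0,0,0,0]]
  ]
}}

```text
time: 11.15
eef_pos: [0.506, 0.227, 0.2659]
tcp_rot: [-0.705, 0.034, 0.707, 0.034]
contact_force: [-0.3, -0.3, -0.0]
opening: 0.581
```

```bash
python3 - <<'E'
from h import *
s,im=snap('wrist','w9.png'); M=info(s)
E
```

```text
t 11.15 pos [0.506  0.227  0.2659] yaw y -1.6671 xz [-2.4e-03 -6.0e-04 -1.0e+00] q [ 0.239 -0.004  1.837 -0.     1.311  1.906] F [-0.3 -0.3 -0. ] Mz -0.03 op 0.581
```

View pics/w9.png

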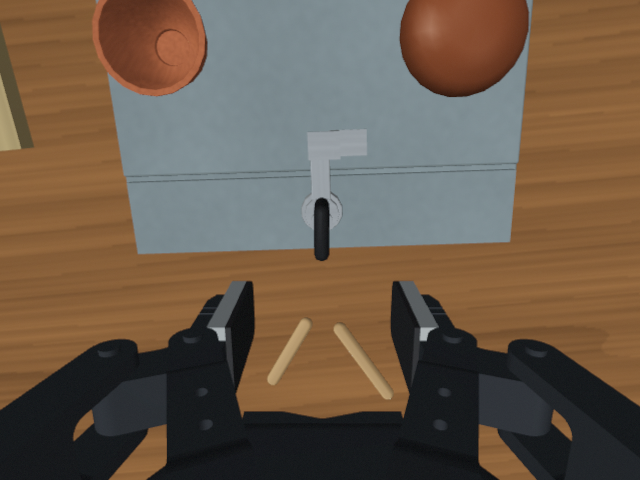

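```bash
python3 - <<'E'
from h import *
s=sensors.get_state()
def A(p,q,z):
    a=at_z('wrist',p,z,s);b=at_z('wrist',q,z,s);d=b-a;return np.arctan2(d[1],d[0])
y=A((243,510),(254,138),.11)-np.pi/2
print('lock yaw',y,'key rel',A((258,321.5),(200,321.5),.18)-y,'tongue rel',A((205,322),(160,319.5),.127)-y)
print(ctrl.sign_off())
E
```

```text
lock yaw -0.06478932083742306 key rel -0.030904980459868114 tongue rel 0.0238259845233927
the job is handed in; nothing more can be done
None
```

The chest is locked and the job is handed in; `sign_off` gives no verdict. I gripped the chest key and turned it about 0.99 rad clockwise. The wrist moment then rose to 1.2 N m, which showed the tongue was against its stop under the keeper. I turned the key back 0.49 rad, opened the fingers and lifted the gripper clear.

- **Key and tongue:** in the last wrist picture the key is about 0.03 rad from the keeper line (limit 0.23). The tongue is about 0.02 rad from home (limit 0.17).
- **Contact:** the contact force was about zero after letting go. I kept the gripper well above the cash box when passing it.
- **Time:** 11.2 s on the robot's clock when handed in, of the 32 s allowed.
- **Disagreements:** at the stop, the gripper had turned about 0.07 rad past where the key should stop (slip or flex), which I allowed for when turning back. The camera estimates of the key's position differed by a few mm, and I centred on it from the wrist view. No check failed.

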